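# Raise the latching jar stand to its upper rung and load it

## Robot

A 7-joint arm with a two-finger parallel gripper is mounted at the origin on a cart in front of the work surface, level with it; the furniture and walls round the work are solid. World frame = base frame: x ahead of the robot, y to its left, z up, the work surface at z = 0. Lengths are in m, angles in rad, forces in N, time in s.
With the tool pointing down it reaches from about 0.35 to 0.9 m from the base axis. Payload 7.2 kg.
Tool frame: the origin (TCP) lies midway between the tips of the shut fingers; the grasp point (between the pads) lies 19 mm behind it; z points along the fingers, y is the line along which they close (so a half turn about z gives the same grasp; the last joint's range is limited). The gripper opens to 85 mm and grips with 20 to 120 N. Pads are 22 mm wide; open, the fingers measure 114 mm over their backs; the gripper's body (76 mm by 85 mm) begins 54 mm behind the grasp point. The pads swing forward as they close: fully open they stand 13 mm farther back than shut.
Start: joints at [-1.232, 0.411, -0.013, 1.596, 0.006, 1.134, -0.082], TCP at [0.247, 0.574, 0.231] pointing down, gripper open.
Joint ranges: [-2.95, 2.95], [-0.29, 1.99], [-1.47, 1.44], [0.14, 2.54], [-1.03, 4.17], [0.13, 1.85], [-2.86, 2.86]. Speed limits (rad/s): [2.39, 2.39, 3.01, 3.01, 3.14, 3.14, 3.14].

## Interface

Orientations are given as a rotation vector (axis times angle).
In Python, from bench import ctrl, vision, nets gives the robot as it stands.
- The arm moves only by the shell command python3 -m handwheel 'ROWS'. ROWS is JSON, a list of rows, each a list of 5 numbers: the shift along the world's x, y, z in mm, then the turn about the world's z in rad, then the opening, from 0 (shut) to 1 (fully open). In form: [[tx, ty, tz, roll, grip], ...]. A call has 1 to 12 rows; each row shifts and turns the commanded pose from where the row before left it; what a row does not reach is not made up. A row lasts 1/10 s, in which the tool goes at most 50 mm and 8.59 degrees, less where a joint would pass 70% of its speed; a pose out of reach is approached as far as the arm can. A call with a gripper value outside its range is refused whole. The fingers move at their own pace and stop on an object; the grip force is fixed at half the most. Time passes only in rows, so rows that do not move let the fingers close. It gives the time, the measured TCP pose, the force, the opening and the grip force at its end, in the units of the state.
- ctrl.observe(): the state, without advancing time (a new reading comes with each control period).
- vision.capture(name): name is "side" or "top"; returns a dict with "frame" (384x512x3 uint8, blue, green, red), "fx", "fy", "cx", "cy" (pixels), "R" (3x3) and "t" (3): a world point X has camera coordinates R X + t. Camera axes: x right, y down, z forward; pixel columns grow to the right and rows downward; lengths in m; the calibration is good to about 2 mm. A picture is of the moment at which its call begins. There is no depth.
- ctrl.hand_in(): hands the job in; it is judged then, once.
Trained networks look in a picture, given as the dict that the camera call returned (one of the last four; its "shot" number tells which), for a name from the list of things; names that differ only in an ending like _2 or _b are one class to them, and where a whole thing is asked for, a point or a joint stands for the part that bears it (a point fixed in the world has none). Each returns a list of dicts, best first, with "p" (0 to 1); they miss things now and then, are a little off and sometimes report something else, mostly with a low value. They report only what shows in the picture. A call takes as long as a camera call.
- nets.search_frame(picture, thing): "xyz" ([x, y, z] in m, in world coordinates, good to about 4 mm: the middle of the surface that is visible of it).
- nets.landmark_of(picture, thing): "xyz" ([x, y, z] in m, in world coordinates, good to about 4 mm: a listed point, or the origin of a listed thing).
The state is a dict: "clock": time; "joints": joint angles; "joint_vel": joint speeds; "joint_efforts": joint torques, N m; "ee_pos": TCP position; "orientation": TCP orientation; "ft_force": force on the tool from outside, world axes, zero at the start; "ft_torque": the same for the moment, N m; "grip_width": opening from 0.0 (shut) to 1.0 (fully open); "grip_force": force on a finger pad.
Only numpy, scipy, OpenCV 4.12 (cv2) and the standard library are available. Lean on these libraries where they do the work, as an engineer would, in place of code of your own. Each camera call takes 0.05 s, during which the arm holds its last target. There are 200 camera calls.

## Task

Take the jar stand's tray by its handle and raise it until its gravity latch has clicked past the upper of its two rungs, then lower it gently until the latch has settled on that rung and carries the tray; do not let the tray drop and do not lean on it once it is down. Then stand the spice jar upright in one of the tray's two bays, and leave the lemon and the garlic where they are.

Things in the scene. Friction and masses are not known exactly. Their poses are not given: they have to be found in the camera images.
- stand: Jar stand: dark wooden foot 150 x 190 x 16 mm, fixed, two aluminium sleeves 138 mm high, 124 mm apart, between them a ladder of two 10 mm rungs in soft rubber, nominally 78 and 118 mm above the worktop. The ladder was clamped by hand, up to 13 mm too high or low (not reported: feel for it). Origin: on the worktop under the ladder; x to the stand's back, y along the sleeves' line, z up.
- riser (a joint): Height of the tray over its bottom stop, m, 0 to 0.118; starts at 0, below the lower rung. Sliding part about 0.5 kg (0.4 to 0.7); falls if let go. On the two rungs it seats at nominally 0.034 and 0.074, both shifted by the same unknown -0.013 to 0.013. Going up, the latch clicks past a rung 18 to 27 mm above its seat (upper rung: somewhere in 0.079 to 0.114).
- pawl (a joint): Gravity latch: steel lever in front of the ladder, pivot 94 mm below the tray's underside, heavy tail to the front. Angle in rad, 0 to 1.3. 0: blade level, able to bear on a rung. Going up, a rung folds the blade (angle grows); past the rung the tail brings it back to 0. Lowered then, it lands on the rung, which sinks 2 mm under the tray's weight, then 1 mm per 10 N; lowered sooner, it slips back.
- latch: The same latch lever: steel blade 36 x 12 x 6 mm pointing to the back, tail cylinder 16 x 36 mm to the front; origin on its pivot, 30 mm in front of the ladder.
- tray: Wooden tray 90 x 240 mm on top of the stand, 18 mm high with 6 mm floor and walls; origin under its centre, 144 mm over the worktop when riser = 0; axes as the stand's. Between its end bays stands the carrying handle.
- handle (a point): Middle of the tray's handle: wooden bar 76 mm long along the stand's x, 14 mm wide along its y, 14 mm high, on thin legs at its ends; 68 mm above the tray's underside (212 mm above the worktop when riser = 0). Grasp from above, fingers closing along the stand's y; 50 mm free below the bar.
- bay_left (a point): Middle of the floor of the tray bay on the stand's +y side: 78 mm (x) by 81 mm (y), walls 12 mm high above its floor. Floor 150 mm above the worktop when riser = 0.
- bay_right (a point): The same on the -y side, 144 mm from the other.
- spice_jar: Closed cylindrical spice jar with a dark lid, 41 mm diameter, 105 mm high, 0.11 kg, standing upright on the worktop; origin under its base. The only small jar of this slim shape near the stand's sides.
- lemon: Loose lemon, 78 x 55 x 56 mm, origin under it; leave it.
- garlic: Loose garlic bulb, 60 mm, origin under it; leave it.

How it is judged:
On the way, in this order (a step that is already met when the one before it is completed fails the run):
1. the tray is raised until the latch has clicked past the upper rung (value of joint riser above 0.0785 m and value of joint pawl below 0.1 rad), for 0.05 s.
2. the tray is lowered onto the upper rung, carried by the latch, and let go (value of joint riser between 0.057 and 0.091 m and value of joint pawl below 0.12 rad and contact force between latch and anything else above 1.5 N and contact force between each of the arm, the fingers and tray below 0.1 N), for 0.3 s.
At the end, for the whole second after the job is handed in: The latch blade is level (under 0.12 rad) and carries the tray on the upper rung (riser between 0.057 and 0.091, over 1.5 N on the blade), and the spice jar stands upright (within 0.1 rad) and still on the floor of one bay, its base within 25 mm of that bay's middle, all let go (all of step 2 and ((horizontal distance between spice_jar and bay_left below 0.025 m and z of spice_jar in the frame of tray between 0.002 and 0.012 m) or (horizontal distance between spice_jar and bay_right below 0.025 m and z of spice_jar in the frame of tray between 0.002 and 0.012 m)) and angle between spice_jar's own z axis and vertical below 0.1 rad and linear speed of spice_jar below 0.02 m/s and velocity of joint riser below 0.01 m/s and contact force between the fingers and spice_jar below 0.1 N); the robot touches nothing.
It fails at once if the tray drops or is lowered faster than 0.1 m/s (velocity of joint riser below -0.1 m/s).
It fails at once if the latch is pressed or slammed on a rung with more than 40 N (contact force between latch and anything else above 40 N).
It fails at once if the lemon is moved by over 50 mm (distance of lemon from where it was at the start of the episode above 0.05 m).
It fails at once if the garlic is moved by over 50 mm (distance of garlic from where it was at the start of the episode above 0.05 m).
It also fails if it takes over 64 s, if anything falls off the work surface, if the arm or the gripper's body presses on something with over 40 N, if the wrist force passes 120 N, or if a joint passes its speed limit or range.

## Working session

There is one attempt and no reset: what is moved stays moved. The work goes in short steps, Python scripts to look and compute and a shell command to move; the robot and the scene stay as the last step left them, time stands still between calls to the robot, and variables do not carry over. Pictures are saved under pics/ and viewed, at most 10 in all, crops included, and the job is handed in when it is done.

```bash
mkdir -p pics; cat > h.py <<'E'
from bench import ctrl, vision, nets
import numpy as np, cv2
def px(p,X):
    c=np.array(p["R"])@np.array(X)+np.array(p["t"]); return [round(float(p["fx"]*c[0]/c[2]+p["cx"])),round(float(p["fy"]*c[1]/c[2]+p["cy"]))]
def look(cams=("side","top"),things=(),save=None,origin=()):
    for c in cams:
        p=vision.capture(c)
        if save: cv2.imwrite(f"pics/{save}_{c}.png",p["frame"])
        for t in things:
            for f in (nets.landmark_of,):
                for d in f(p,t)[:2]: print(c,t,np.round(d["xyz"],4),round(d["p"],2),px(p,d["xyz"]))
E
python3 - <<'E'
from h import *
s=ctrl.observe(); print(s["clock"],s["ee_pos"],s["orientation"],s["ft_force"])
look(things=["handle","bay_left","bay_right","spice_jar","stand","tray","lemon","garlic","latch"],save="a")
E
```

```text
0.0 [0.24713068 0.57352612 0.23044338] [-6.34515680e-01 -3.07663984e+00  2.51732375e-03] [ 0.23922969 -0.61797248 -0.27864531]
side handle [0.5536 0.0372 0.2123] 0.67 [237, 164]
side bay_left [0.5691 0.1032 0.1518] 0.76 [217, 172]
side bay_left [ 0.5323 -0.0336  0.1524] 0.31 [261, 181]
side bay_right [ 0.5315 -0.0308  0.1532] 0.73 [260, 182]
side stand [0.5571 0.0383 0.0044] 0.79 [239, 203]
side tray [0.5472 0.0316 0.1444] 0.72 [240, 179]
side lemon [ 0.4767 -0.2983 -0.0006] 0.57 [341, 223]
side garlic [ 0.5621 -0.3256  0.0014] 0.53 [346, 202]
side garlic [0.5512 0.0331 0.1459] 0.3 [239, 178]
side latch [0.5238 0.0426 0.0489] 0.41 [237, 203]
top handle [0.5516 0.0336 0.2091] 0.95 [217, 165]
top bay_left [0.5705 0.1036 0.1514] 0.75 [189, 162]
top bay_right [ 0.5321 -0.0305  0.1476] 0.68 [246, 178]
top spice_jar [ 0.457   0.2804 -0.0007] 0.6 [131, 215]
top stand [0.5522 0.0371 0.0021] 0.89 [222, 179]
top tray [0.5552 0.0372 0.1423] 0.98 [218, 169]
top lemon [ 0.4765 -0.3003  0.0019] 0.83 [347, 206]
top garlic [ 0.5563 -0.3268 -0.0039] 0.83 [355, 177]
top latch [ 5.592e-01 -3.273e-01  1.000e-04] 0.49 [356, 176]
top latch [0.5216 0.045  0.0486] 0.47 [217, 188]
```

```bash
python3 - <<'E'
import cv2,numpy as np
a=cv2.imread("pics/a_side.png");b=cv2.imread("pics/a_top.png")
f=lambda i,x,y,w,h:cv2.resize(i[y:y+h,x:x+w],(400,600*1))
o=np.hstack([cv2.resize(a[100:280,100:400],(800,300*1))]);o2=cv2.resize(b[100:280,90:390],(800,300))
cv2.imwrite("pics/v1.png",np.vstack([o,o2]))
E
```

```text
(no output)
```

View pics/v1.png

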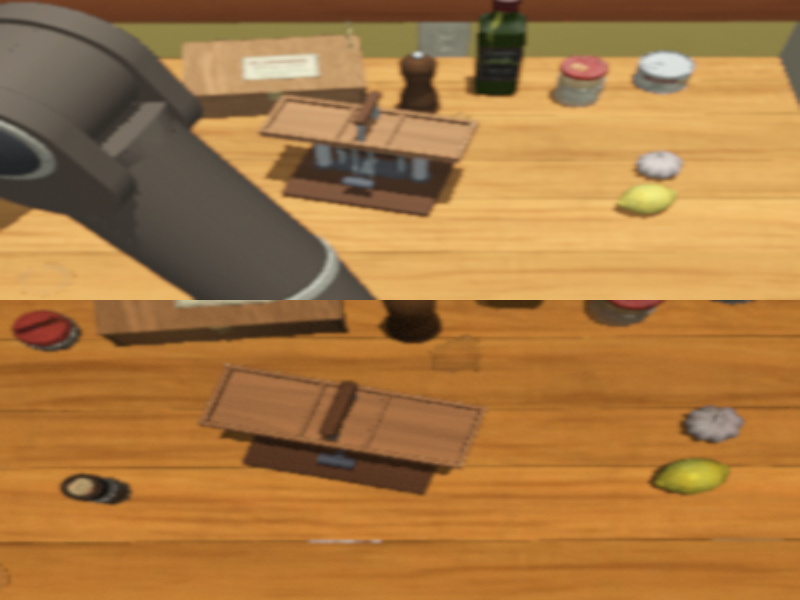

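The picture agrees with the networks: the stand is yawed about -0.275 rad, with the handle near (0.552, 0.036). The jar stands alone at about (0.457, 0.28), and the lemon and garlic are well to the right. Next I move above the handle.

```bash
python3 -m handwheel '[[15,-27,5,0.011,1],[15,-27,5,0.011,1],[15,-27,5,0.011,1],[15,-27,5,0.011,1],[15,-27,5,0.011,1],[15,-27,5,0.011,1],[15,-27,5,0.011,1],[15,-27,5,0.011,1],[15,-27,5,0.011,1],[15,-27,5,0.011,1],[15,-27,5,0.011,1],[15,-27,5,0.011,1]]'
python3 -m handwheel '[[15,-27,0,0,1],[15,-27,0,0,1],[15,-27,0,0,1],[15,-27,0,0,1],[15,-27,0,0,1],[15,-27,0,0,1],[15,-27,0,0,1],[15,-27,0,0,1],[5,0,0,0,1],[0,0,0,0,1],[0,0,0,0,1]]'
python3 - <<'E'
from h import *
s=ctrl.observe(); print(s["clock"],s["ee_pos"],s["orientation"],s["ft_force"])
look(things=["handle","bay_left","bay_right","tray","spice_jar"],save="b")
E
```

```text
clock: 2.2
ee_pos: [0.4278, 0.2488, 0.2917]
orientation: [0.429, 3.112, 0.001]
ft_force: [1.4, 1.1, 0.2]
grip_width: 0.997
grip_force: 0.0
clock: 3.3
ee_pos: [0.552, 0.0351, 0.2911]
orientation: [-0.428, -3.112, -0.001]
ft_force: [-0.2, -0.2, 0.0]
grip_width: 1.003
grip_force: 0.0
3.3 [0.55195385 0.03509403 0.29114289] [-4.28333611e-01 -3.11167918e+00 -6.75814835e-04] [-0.16639997 -0.16459195  0.00839145]
side bay_right [ 0.5324 -0.033   0.1499] 0.67 [261, 182]
side bay_right [0.4568 0.2797 0.0006] 0.54 [164, 229]
side spice_jar [0.4604 0.2776 0.0041] 0.87 [165, 227]
top bay_left [ 0.4561  0.2771 -0.001 ] 0.61 [132, 215]
top bay_right [ 0.5313 -0.0293  0.1495] 0.88 [245, 178]
top tray [0.5515 0.0356 0.1424] 0.72 [218, 170]
top tray [ 0.5511  0.0345 -0.0012] 0.53 [223, 179]
top spice_jar [0.4569 0.2805 0.0008] 0.89 [131, 215]
```

```bash
python3 -m handwheel '[[0,0,-15,0,1],[0,0,-15,0,1],[0,0,-15,0,1],[0,0,-15,0,1],[0,0,-15,0,1],[0,0,-12,0,1],[0,0,-10,0,1],[0,0,0,0,1],[0,0,0,0,1]]'
python3 -m handwheel '[[0,0,0,0,0],[0,0,0,0,0],[0,0,0,0,0],[0,0,0,0,0],[0,0,0,0,0],[0,0,0,0,0],[0,0,0,0,0],[0,0,0,0,0]]'
```

```text
clock: 4.8
ee_pos: [0.5525, 0.0339, 0.1945]
orientation: [0.43, 3.112, -0.0]
ft_force: [-0.2, -1.1, 0.1]
grip_width: 0.996
grip_force: 0.0
clock: 5.6
ee_pos: [0.5529, 0.0358, 0.1948]
orientation: [0.427, 3.111, 0.003]
ft_force: [1.3, 6.1, 2.1]
grip_width: 0.154
grip_force: 59.1
```

```bash
python3 -m handwheel '[[0,0,2,0,0],[0,0,3,0,0],[0,0,4,0,0],[0,0,6,0,0],[0,0,5,0,0]]'
python3 -m handwheel '[[0,0,6,0,0],[0,0,6,0,0],[0,0,6,0,0],[0,0,6,0,0],[0,0,6,0,0],[0,0,6,0,0],[0,0,6,0,0],[0,0,6,0,0],[0,0,6,0,0],[0,0,6,0,0]]'
for i in 1 2 3 4 5 6 ; do :; done; python3 -m handwheel '[[0,0,4,0,0],[0,0,4,0,0],[0,0,4,0,0],[0,0,3,0,0],[0,0,3,0,0]]'
```

```text
clock: 6.1
ee_pos: [0.5528, 0.0358, 0.214]
orientation: [0.427, 3.112, 0.002]
ft_force: [3.7, 5.4, -6.4]
grip_width: 0.146
grip_force: 58.5
clock: 7.1
ee_pos: [0.5528, 0.0359, 0.2738]
orientation: [0.427, 3.112, 0.003]
ft_force: [6.0, 6.2, -6.9]
grip_width: 0.153
grip_force: 59.8
clock: 7.6
ee_pos: [0.5528, 0.0358, 0.2917]
orientation: [0.427, 3.112, 0.003]
ft_force: [5.4, 5.5, -6.4]
grip_width: 0.157
grip_force: 59.9
```

```bash
python3 -m handwheel '[[0,0,4,0,0],[0,0,4,0,0],[0,0,3,0,0],[0,0,3,0,0],[0,0,2,0,0],[0,0,1,0,0],[0,0,0,0,0],[0,0,0,0,0]]'
python3 - <<'E'
from h import *
s=ctrl.observe(); print(s["ee_pos"],s["ft_force"])
look(things=["latch","handle","tray"],save="c")
E
```

```text
clock: 8.4
ee_pos: [0.5528, 0.0358, 0.3087]
orientation: [0.427, 3.112, 0.003]
ft_force: [4.4, 6.3, -5.7]
grip_width: 0.148
grip_force: 60.3
[0.55284978 0.03582689 0.30873205] [ 4.44033946  6.26996939 -5.72271384]
side handle [ 4.594e-01  2.799e-01 -1.000e-04] 0.34 [164, 228]
side tray [0.4559 0.2789 0.001 ] 0.23 [164, 229]
```

```bash
python3 -m handwheel '[[0,0,1,0,0],[0,0,1,0,0],[0,0,0,0,0],[0,0,0,0,0]]'
python3 -m handwheel '[[0,0,-2,0,0],[0,0,-2,0,0],[0,0,-3,0,0],[0,0,-3,0,0],[0,0,-3,0,0],[0,0,-3,0,0],[0,0,-3,0,0],[0,0,-2,0,0],[0,0,-2,0,0],[0,0,0,0,0]]'
python3 -m handwheel '[[0,0,-1,0,0],[0,0,-1,0,0],[0,0,0,0,0]]'
python3 -m handwheel '[[0,0,-1,0,0],[0,0,-1,0,0],[0,0,0,0,0]]'
```

```text
clock: 9.2
ee_pos: [0.5528, 0.0358, 0.3107]
orientation: [0.427, 3.112, 0.003]
ft_force: [4.5, 5.4, -5.3]
grip_width: 0.155
grip_force: 60.3
clock: 10.2
ee_pos: [0.5528, 0.0358, 0.2874]
orientation: [0.427, 3.112, 0.002]
ft_force: [4.3, 5.9, -6.1]
grip_width: 0.152
grip_force: 60.2
clock: 10.5
ee_pos: [0.5529, 0.0358, 0.2856]
orientation: [0.427, 3.112, 0.003]
ft_force: [5.1, 4.7, -5.9]
grip_width: 0.151
grip_force: 60.2
clock: 10.8
ee_pos: [0.5528, 0.0358, 0.2836]
orientation: [0.427, 3.112, 0.003]
ft_force: [5.1, 5.2, -5.9]
grip_width: 0.149
grip_force: 60.2
```

```bash
python3 -m handwheel '[[0,0,-1,0,0],[0,0,-1,0,0],[0,0,0,0,0]]'
python3 -m handwheel '[[0,0,-1,0,0],[0,0,0,0,0]]'
```

```text
clock: 11.1
ee_pos: [0.5529, 0.0358, 0.2816]
orientation: [0.427, 3.112, 0.003]
ft_force: [5.4, 5.2, -6.6]
grip_width: 0.145
grip_force: 60.2
clock: 11.3
ee_pos: [0.5528, 0.0358, 0.2806]
orientation: [0.427, 3.112, 0.003]
ft_force: [5.0, 5.1, -6.3]
grip_width: 0.148
grip_force: 60.2
```

```bash
python3 -m handwheel '[[0,0,-1,0,0],[0,0,0,0,0]]'
python3 -m handwheel '[[0,0,-1,0,0],[0,0,0,0,0]]'
```

```text
clock: 11.5
ee_pos: [0.5529, 0.0358, 0.2796]
orientation: [0.427, 3.112, 0.003]
ft_force: [4.3, 5.7, -6.8]
grip_width: 0.149
grip_force: 60.2
clock: 11.7
ee_pos: [0.5528, 0.0358, 0.2786]
orientation: [0.427, 3.112, 0.003]
ft_force: [5.2, 4.9, -6.6]
grip_width: 0.153
grip_force: 60.2
```

```bash
python3 -m handwheel '[[0,0,-1,0,0],[0,0,-1,0,0],[0,0,0,0,0]]'
python3 -m handwheel '[[0,0,-1,0,0],[0,0,-1,0,0],[0,0,0,0,0]]'
```

```text
clock: 12.0
ee_pos: [0.5528, 0.0358, 0.2766]
orientation: [0.427, 3.112, 0.002]
ft_force: [4.9, 5.3, -6.3]
grip_width: 0.149
grip_force: 60.2
clock: 12.3
ee_pos: [0.5528, 0.0358, 0.2746]
orientation: [0.427, 3.112, 0.002]
ft_force: [4.8, 5.4, -6.0]
grip_width: 0.148
grip_force: 60.2
```

```bash
python3 -m handwheel '[[0,0,0,0,0]]'
```

```text
clock: 12.4
ee_pos: [0.5528, 0.0358, 0.2746]
orientation: [0.427, 3.112, 0.003]
ft_force: [4.7, 5.4, -6.5]
grip_width: 0.149
grip_force: 60.2
```

```bash
python3 -m handwheel '[[0,0,-1,0,0],[0,0,-1,0,0],[0,0,0,0,0]]'
python3 -m handwheel '[[0,0,-1,0,0],[0,0,-1,0,0],[0,0,0,0,0]]'
```

```text
clock: 12.7
ee_pos: [0.5529, 0.0358, 0.2727]
orientation: [0.427, 3.112, 0.003]
ft_force: [4.2, 5.3, -6.4]
grip_width: 0.151
grip_force: 60.3
clock: 13.0
ee_pos: [0.5529, 0.0358, 0.2722]
orientation: [0.427, 3.111, 0.004]
ft_force: [1.0, 4.9, 3.4]
grip_width: 0.15
grip_force: 61.7
```

```bash
python3 -m handwheel '[[0,0,0,0,0],[0,0,0,0,0],[0,0,0,0,0]]'
python3 -m handwheel '[[0,0,0.5,0,0],[0,0,0,0,0],[0,0,0,0,0]]'
```

```text
clock: 13.3
ee_pos: [0.5529, 0.0358, 0.2721]
orientation: [0.427, 3.111, 0.004]
ft_force: [-0.0, 5.4, 4.1]
grip_width: 0.151
grip_force: 61.7
clock: 13.6
ee_pos: [0.5528, 0.0358, 0.2723]
orientation: [0.427, 3.111, 0.004]
ft_force: [1.3, 4.4, 2.4]
grip_width: 0.153
grip_force: 61.3
```

```bash
python3 -m handwheel '[[0,0,0.5,0,0],[0,0,0,0,0],[0,0,0,0,0.3],[0,0,0,0,1],[0,0,0,0,1],[0,0,0,0,1],[0,0,0,0,1],[0,0,0,0,1]]'
python3 -m handwheel '[[0,0,10,0,1],[0,0,15,0,1],[0,0,20,0,1],[0,0,20,0,1],[0,0,20,0,1],[0,0,0,0,1],[0,0,0,0,1]]'
python3 - <<'E'
from h import *
look(things=["handle","bay_left","bay_right","tray","latch","spice_jar"],save="d")
E
```

```text
clock: 14.4
ee_pos: [0.5523, 0.0338, 0.2723]
orientation: [-0.431, -3.112, 0.0]
ft_force: [0.4, 0.2, 0.2]
grip_width: 1.0
grip_force: 0.0
clock: 15.1
ee_pos: [0.5524, 0.034, 0.3578]
orientation: [0.43, 3.111, 0.001]
ft_force: [-0.3, 0.1, -0.2]
grip_width: 0.999
grip_force: 0.0
side spice_jar [0.4581 0.279  0.0008] 0.63 [164, 228]
top bay_right [ 0.5323 -0.03    0.226 ] 0.91 [245, 172]
top tray [0.556  0.0385 0.221 ] 0.71 [214, 162]
top spice_jar [ 4.587e-01  2.783e-01 -3.000e-04] 0.6 [131, 214]
```

```bash
python3 -m handwheel '[[-10,25,0,0,1],[-10,25,0,0,1],[-10,25,0,0,1],[-10,25,0,0,1],[-10,25,0,0,1],[-10,25,0,0,1],[-10,25,0,0,1],[-10,25,0,0,1],[-10,25,0,0,1],[-4,20,0,0,1],[0,0,0,0,1],[0,0,0,0,1]]'
python3 -m handwheel '[[0,0,-20,0,1],[0,0,-25,0,1],[0,0,-25,0,1],[0,0,-25,0,1],[0,0,-25,0,1],[0,0,-20,0,1],[0,0,-20,0,1],[0,0,-10,0,1],[0,0,0,0,1],[0,0,0,0,1]]'
python3 - <<'E'
from h import *
look(things=["spice_jar"],save="e")
E
```

```text
clock: 17.0
ee_pos: [0.4584, 0.2788, 0.3572]
orientation: [0.429, 3.112, -0.001]
ft_force: [0.8, -0.6, -0.1]
grip_width: 1.001
grip_force: 0.0
clock: 18.0
ee_pos: [0.4589, 0.2787, 0.188]
orientation: [0.432, 3.111, 0.001]
ft_force: [-0.8, -0.1, 0.5]
grip_width: 1.001
grip_force: 0.0
side spice_jar [0.4577 0.2783 0.0012] 0.88 [165, 229]
side spice_jar [ 0.5309 -0.0333  0.2283] 0.53 [261, 166]
top spice_jar [0.4554 0.2792 0.0009] 0.61 [131, 215]
```

Jar confirmed at about (0.457, 0.279). Descend to TCP z 0.046 and close.

```bash
python3 -m handwheel '[[-1,0,-15,0,1],[0,0,-15,0,1],[0,0,-15,0,1],[0,0,-15,0,1],[0,0,-15,0,1],[0,0,-15,0,1],[0,0,-15,0,1],[0,0,-15,0,1],[0,0,-12,0,1],[0,0,-10,0,1],[0,0,0,0,1],[0,0,0,0,1]]'
python3 -m handwheel '[[0,0,0,0,0],[0,0,0,0,0],[0,0,0,0,0],[0,0,0,0,0],[0,0,0,0,0],[0,0,0,0,0]]'
python3 -m handwheel '[[0,0,5,0,0],[0,0,10,0,0],[0,0,20,0,0],[0,0,25,0,0],[0,0,25,0,0],[0,0,25,0,0],[0,0,25,0,0],[0,0,20,0,0],[0,0,0,0,0],[0,0,0,0,0]]'
```

```text
clock: 19.4
ee_pos: [0.4575, 0.2791, 0.0455]
orientation: [0.43, 3.112, 0.0]
ft_force: [-0.1, 0.0, 0.9]
grip_width: 1.003
grip_force: 0.0
clock: 20.0
ee_pos: [0.4576, 0.2792, 0.046]
orientation: [0.43, 3.111, 0.001]
ft_force: [-0.7, -0.0, 5.7]
grip_width: 0.467
grip_force: 59.1
clock: 21.0
ee_pos: [0.4572, 0.279, 0.2006]
orientation: [0.43, 3.111, 0.001]
ft_force: [0.9, -1.0, -1.6]
grip_width: 0.464
grip_force: 59.6
```

```bash
python3 -m handwheel '[[0,0,20,0,0],[0,0,25,0,0],[0,0,25,0,0],[0,0,25,0,0],[0,0,20,0,0],[0,0,13,0,0],[0,0,0,0,0]]'
python3 -m handwheel '[[8,-12,0,0,0],[13,-20,0,0,0],[13,-20,0,0,0],[13,-20,0,0,0],[13,-20,0,0,0],[13,-20,0,0,0],[13,-20,0,0,0],[13,-20,0,0,0],[10,-15,0,0,0],[5,-8,0,0,0],[0,0,0,0,0],[0,0,0,0,0]]'
python3 - <<'E'
from h import *
look(things=["bay_left","bay_right","spice_jar","handle","tray"],save="f")
a=cv2.imread("pics/f_side.png");b=cv2.imread("pics/f_top.png")
cv2.imwrite("pics/v2.png",np.vstack([cv2.resize(a[100:235,130:330],None,fx=2.2,fy=2.2),cv2.resize(b[100:235,130:330],None,fx=2.2,fy=2.2)]))
E
```

```text
clock: 21.7
ee_pos: [0.4576, 0.2792, 0.3289]
orientation: [0.43, 3.111, 0.001]
ft_force: [-0.2, -0.4, -1.2]
grip_width: 0.465
grip_force: 59.7
clock: 22.9
ee_pos: [0.5708, 0.1044, 0.3275]
orientation: [-0.43, -3.111, 0.0]
ft_force: [0.5, 1.3, -0.6]
grip_width: 0.462
grip_force: 59.7
side bay_right [ 0.5315 -0.0334  0.227 ] 0.6 [261, 166]
side bay_right [ 0.4774 -0.2962 -0.0005] 0.42 [341, 223]
top bay_left [0.5722 0.1037 0.23  ] 0.84 [184, 154]
top bay_right [ 0.5299 -0.0306  0.2299] 0.82 [246, 173]
top spice_jar [0.5686 0.1028 0.2826] 0.52 [181, 151]
top handle [0.5527 0.0325 0.2877] 0.76 [215, 158]
top handle [0.5706 0.1036 0.2824] 0.2 [181, 150]
top tray [0.5541 0.033  0.2223] 0.72 [217, 163]
```

View pics/v2.png

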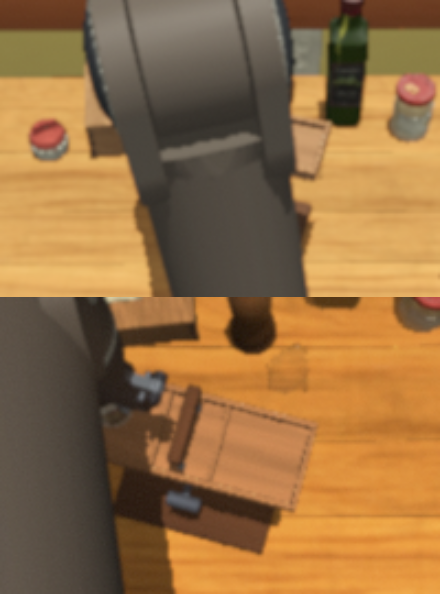

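The top view shows the jar in the gripper over the left bay (pixel about 181, 151), and the right finger is clear of the handle bar. The side camera is blocked by the arm.

```bash
python3 -m handwheel '[[0,0,-8,0,0],[0,0,-8,0,0],[0,0,-8,0,0],[0,0,-8,0,0],[0,0,-6,0,0],[0,0,-5,0,0],[0,0,-3,0,0],[0,0,-2,0,0],[0,0,0,0,0],[0,0,0,0,0]]'
python3 -m handwheel '[[0,0,-1,0,0],[0,0,-1,0,0],[0,0,0,0,0]]'
python3 -m handwheel '[[0,0,-1,0,0],[0,0,0,0,0]]'
```

```text
clock: 24.5
ee_pos: [0.5714, 0.104, 0.2805]
orientation: [0.43, 3.112, 0.0]
ft_force: [0.3, 0.6, -2.2]
grip_width: 0.465
grip_force: 59.7
clock: 24.8
ee_pos: [0.5713, 0.104, 0.2782]
orientation: [-0.43, -3.112, 0.0]
ft_force: [0.3, 0.0, -1.4]
grip_width: 0.464
grip_force: 59.7
clock: 25.0
ee_pos: [0.5713, 0.104, 0.2772]
orientation: [-0.43, -3.112, 0.0]
ft_force: [-0.8, -0.2, -0.7]
grip_width: 0.463
grip_force: 59.7
```

```bash
python3 -m handwheel '[[0,0,-1,0,0],[0,0,0,0,0]]'
python3 -m handwheel '[[0,0,-1,0,0],[0,0,0,0,0]]'
```

```text
clock: 25.2
ee_pos: [0.5712, 0.104, 0.2761]
orientation: [-0.43, -3.112, 0.0]
ft_force: [-0.6, -0.5, -1.3]
grip_width: 0.466
grip_force: 59.7
clock: 25.4
ee_pos: [0.5712, 0.104, 0.2752]
orientation: [-0.43, -3.112, 0.0]
ft_force: [0.6, 0.1, -0.4]
grip_width: 0.465
grip_force: 59.7
```

```bash
python3 -m handwheel '[[0,0,-0.7,0,0],[0,0,0,0,0]]'
```

```text
clock: 25.6
ee_pos: [0.5713, 0.104, 0.2745]
orientation: [-0.43, -3.112, 0.0]
ft_force: [-0.2, 1.1, -0.9]
grip_width: 0.464
grip_force: 59.7
```

```bash
python3 -m handwheel '[[0,0,-0.7,0,0],[0,0,0,0,0],[0,0,0,0,0]]'
python3 -m handwheel '[[0,0,-0.7,0,0],[0,0,0,0,0],[0,0,0,0,0]]'
```

```text
clock: 25.9
ee_pos: [0.5713, 0.104, 0.2739]
orientation: [-0.43, -3.112, 0.0]
ft_force: [-0.2, 0.8, -0.7]
grip_width: 0.462
grip_force: 59.7
clock: 26.2
ee_pos: [0.5714, 0.104, 0.2735]
orientation: [0.43, 3.112, 0.0]
ft_force: [-0.8, 0.1, 1.5]
grip_width: 0.464
grip_force: 59.7
```

Contact is felt, so I release and retreat straight up.

```bash
python3 -m handwheel '[[0,0,0,0,0.6],[0,0,0,0,0.7],[0,0,0,0,0.9],[0,0,0,0,0.9],[0,0,0,0,0.9],[0,0,0,0,0.9]]'
python3 -m handwheel '[[0,0,10,0,0.9],[0,0,15,0,0.9],[0,0,20,0,0.9],[0,0,20,0,0.9],[0,0,20,0,0.9],[0,0,20,0,0.9],[-10,20,0,0,0.9],[-20,30,0,0,0.9],[-20,30,0,0,0.9],[-20,40,0,0,0.9],[-20,40,0,0,0.9],[-10,20,0,0,0.9]]'
python3 -m handwheel '[[-20,40,0,0,0.9],[-20,40,0,0,0.9],[-20,40,0,0,0.9],[-20,30,0,0,0.9],[-10,20,0,0,0.9],[0,0,0,0,0.9],[0,0,0,0,0.9]]'
python3 - <<'E'
from h import *
look(things=["bay_left","spice_jar","tray","latch","stand","lemon","garlic"],save="g")
a=cv2.imread("pics/g_side.png");b=cv2.imread("pics/g_top.png")
cv2.imwrite("pics/v3.png",np.vstack([cv2.resize(a[110:235,130:390],None,fx=2.3,fy=2.3),cv2.resize(b[110:235,130:390],None,fx=2.3,fy=2.3)]))
E
```

```text
clock: 26.8
ee_pos: [0.5713, 0.104, 0.2732]
orientation: [-0.43, -3.112, 0.0]
ft_force: [-0.3, 0.1, -0.0]
grip_width: 0.896
grip_force: 0.0
clock: 28.0
ee_pos: [0.4688, 0.288, 0.3791]
orientation: [-0.423, -3.112, -0.003]
ft_force: [0.1, 0.9, 0.0]
grip_width: 0.899
grip_force: 0.0
clock: 28.7
ee_pos: [0.3814, 0.4539, 0.3786]
orientation: [0.429, 3.112, -0.0]
ft_force: [-0.1, -0.8, -0.7]
grip_width: 0.9
grip_force: 0.0
side bay_left [ 0.4749 -0.2975 -0.0005] 0.6 [341, 224]
side tray [0.5486 0.033  0.2234] 0.78 [239, 163]
side latch [0.5269 0.0435 0.1269] 0.66 [236, 188]
side latch [ 0.5332 -0.0313  0.2284] 0.64 [260, 165]
side stand [0.5561 0.0371 0.0028] 0.84 [239, 203]
side lemon [ 0.4734 -0.2997  0.    ] 0.73 [342, 224]
side garlic [ 0.5629 -0.3285 -0.0014] 0.75 [347, 202]
top bay_left [0.5716 0.0988 0.2285] 0.76 [187, 155]
top spice_jar [0.5677 0.1039 0.226 ] 0.92 [185, 157]
top spice_jar [ 4.722e-01 -3.007e-01  3.000e-04] 0.3 [347, 208]
top tray [0.552  0.0339 0.2187] 0.86 [217, 164]
top latch [0.5225 0.0434 0.1272] 0.42 [215, 183]
top stand [ 0.5534  0.034  -0.0027] 0.79 [223, 179]
top lemon [ 0.4771 -0.2989  0.    ] 0.68 [347, 206]
top garlic [ 0.5593 -0.3303 -0.0028] 0.59 [357, 176]
```

View pics/v3.png

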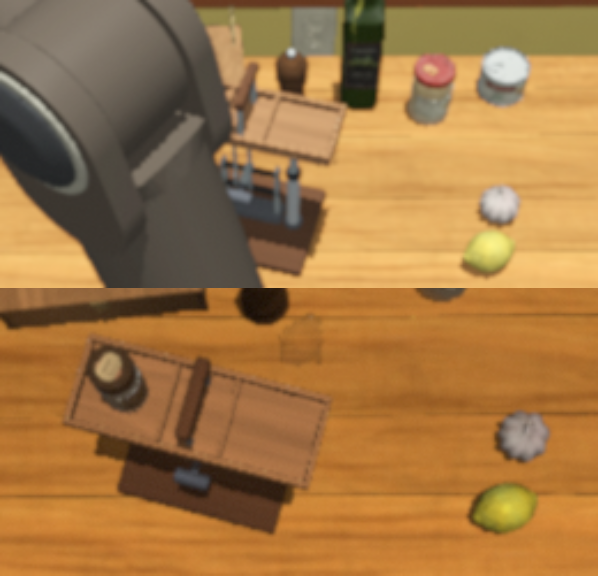

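The top view shows the jar upright in the left bay (base at pixel about 185, 157) and within 4 mm of its middle. The tray is still at about 0.221 m on the upper rung with the latch showing below it, and the lemon and garlic have not moved. Handing in.

```bash
python3 -c "
from bench import ctrl; print(ctrl.hand_in())"
```

```text
the job is handed in; nothing more can be done
None
```

I handed the job in: the tray rests on the upper rung (riser about 0.077 m), the spice jar stands in the left bay about 4 mm from its middle, and the lemon and garlic did not move; no verdict was returned.

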